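Start the locking bolt of a bench jig's saddle

TASK

Slide the saddle of the bench jig along its bed until it is home against the stop block. Then, with the crank, turn its locking bolt backward (anticlockwise seen from above) until you notice it drop into its thread, and from there turn it forward (clockwise) about one full turn so that it is started. Finish while still gripping the crank's black sleeve, holding the bolt there; leave the loose tin, sanding block and scraper undisturbed.

Things in the scene. Friction and masses are not known exactly. Their poses are not given: they have to be found in the camera images.
- saddle (a joint): slide of the saddle (grey plate, 150 x 76 mm, top 32 mm above the bench) along the bed, in m: grows towards the stop block, 0.100 is home. About 6 N moves it and it stays where left.
- post (a point): centre of the square grip post on the saddle, by which it is slid: 20 x 20 mm, from a 34 x 34 mm foot whose top is 38 mm above the bench up to 74 mm; this point is 55 mm above the bench. x axis along the bed towards the stop block, z up. The bolt axis lies 90 mm from it along +x.
- boss_top (a point): centre of the top of the round boss (60 mm diameter) on the saddle, on the bolt axis, 65 mm above the bench; axes as for post. Moves with the saddle.
- stop_face (a point): centre of the face of the stop pad on the stop block (62 mm high, at one end of the bed), 45 mm above the bench; axes as for post. When home the bolt axis is 45 mm short of it. The bed is a dark steel bar fixed to the bench, 340 x 60 x 20 mm.
- sleeve_mid (a point): centre of the black revolving sleeve at the crank's end: upright cylinder, 18 mm diameter, 36 mm tall, its axis 42 mm from the bolt axis; at the start this point is 115 mm above the bench, the crank arm's top 97 mm. The crank then points towards the stop block, within about 45 degrees. Nothing else of the jig stands higher than the crank arm.
- bolt (a joint): height of the bolt with its crank relative to the start, in m, down negative. Starts at 0 on the thread's crest, pressed down by about 4 N. Drops 8 mm, to -0.008, at the thread start, only if the saddle is home within about 5 mm (its nose then finds the hole in the bed); turned forward from there it sinks 10 mm a turn, to -0.018 after one; the thread ends at 1.3 turns.
- bolt_turn (a joint): turn of bolt and crank in rad, grows clockwise seen from above (forward). Starts between 1.4 and 2.6; the drop comes after 0.7 to 3.5 rad of turning backward, at an angle that differs each time. About 0.5 rad past the drop backward turning is blocked; forward turning before the drop is soon blocked. Turns easily (1 to 2 N at the sleeve), stays where left.
- tin: small round grey tin, 58 mm diameter, 26 mm high, loose, beyond the stop-block end of the jig; origin at the centre of its underside. Leave it alone.
- sanding_block: cork-brown sanding block, 42 x 76 x 27 mm, loose, behind the jig; origin at the centre of its underside. Leave it alone.
- scraper: flat grey-brown scraper, 84 x 26 x 9 mm, loose, behind the jig; origin at the centre of its underside. Leave it alone.
- sleeve: the same sleeve; origin at the centre of its lower end, 18 mm below sleeve_mid. It spins freely on an upright steel pin, so a grip on it need not turn with the crank, and floats freely up this pin by 24 mm: held at one height it lets the crank sink under it. A 13 mm wide cap ends the pin 161 mm above the bench at the start.

How it is judged:
On the way, in this order (a step that is already met when the one before it is completed fails the run):
1. the saddle is home against the stop, the bolt not yet dropped (value of joint saddle above 0.096 m and value of joint bolt above -0.003 m), for 0.1 s.
2. with the saddle home, the bolt has dropped into its thread start and has not yet been screwed in (value of joint saddle above 0.095 m and value of joint bolt between -0.011 and -0.007 m), for 0.05 s.
3. the bolt has been turned in about one turn (value of joint saddle above 0.095 m and value of joint bolt between -0.0206 and -0.0154 m), for 0.2 s.
At the end, for the whole second after the job is handed in: The saddle is within 5 mm of the stop, the bolt is three quarters to one and a quarter turns in from where it dropped (15.4 to 20.6 mm below its start height), it is not turning, and the fingers grip the crank's sleeve (over 3 N) (all of step 3 and contact force between the fingers and sleeve above 3 N and velocity of joint bolt_turn between -0.2 and 0.2 rad/s); the arm keeps its last pose, push and grip.
It fails at once if the tin is disturbed (moved over 30 mm) (distance of tin from where it was at the start of the episode above 0.03 m).
It fails at once if the sanding block is disturbed (moved over 30 mm) (distance of sanding_block from where it was at the start of the episode above 0.03 m).
It fails at once if the scraper is disturbed (moved over 30 mm) (distance of scraper from where it was at the start of the episode above 0.03 m).
It also fails if it takes over 64 s, if anything falls off the work surface, if the arm or the gripper's body presses on something with over 40 N, if the wrist force passes 120 N, or if a joint passes its speed limit or range.

ROBOT

A 7-joint arm with a two-finger parallel gripper is mounted at the origin on a cart in front of the work surface, level with it; the furniture and walls round the work are solid. World frame = base frame: x ahead of the robot, y to its left, z up, the work surface at z = 0. Lengths are in m, angles in rad, forces in N, time in s.
With the tool pointing down it reaches from about 0.35 to 0.9 m from the base axis. Payload 7.2 kg.
Tool frame: the origin (TCP) lies where the fingers leave the gripper's body, on its centre line; the fingertips stand 73 mm ahead of it and the grasp point (between the pads) lies 54 mm ahead of it; z points along the fingers, y is the line along which they close (so a half turn about z gives the same grasp; the last joint's range is limited). The gripper opens to 85 mm and grips with 20 to 120 N. Pads are 22 mm wide; open, the fingers measure 114 mm over their backs; the gripper's body (76 mm by 85 mm) begins 54 mm behind the grasp point. The pads swing forward as they close: fully open they stand 13 mm farther back than shut.
Start: joints at [1.077, 0.411, -0.013, 1.596, 0.006, 1.134, -0.082], TCP at [0.258, -0.569, 0.304] pointing down, gripper open.
Joint ranges: [-2.95, 2.95], [-0.29, 1.99], [-1.47, 1.44], [0.14, 2.54], [-1.03, 4.17], [0.13, 1.85], [-2.86, 2.86]. Speed limits (rad/s): [2.39, 2.39, 3.01, 3.01, 3.14, 3.14, 3.14].

INTERFACE

Orientations are given as a rotation vector (axis times angle).
In Python, from cell import ctrl gives the robot as it stands. The module is installed in compiled form; this text tells all that it offers.
- The arm moves only by the tool play_rows, never from a script. Its argument "series" is a list of rows, each a list of 2 entries, a list of its own where there are three numbers: the shift along the world's x, y, z normalised to -1 to 1, where 1 is 600 mm, then the turn, a rotation vector about the world's x, y, z normalised to -1 to 1, where 1 is 180 degrees. In form: [[[tx, ty, tz], [wx, wy, wz]], ...]. A call has 1 to 12 rows; each row shifts and turns the commanded pose from where the row before left it; what a row does not reach is not made up. A row lasts 1/10 s, in which the tool goes at most 50 mm and 8.59 degrees, less where a joint would pass 70% of its speed; a pose out of reach is approached as far as the arm can. A call with a number of a shift or a turn outside -1 to 1 is refused whole. A call with a gripper value outside its range is refused whole. "grip" is the opening, from -1 (shut) to 1 (fully open), set as the call begins (left out, the last holds). The fingers move at their own pace and stop on an object; "grip_force" is the grip in N (left out, the last holds). Time passes only in rows, so rows that do not move let the fingers close. It gives the time, the measured TCP pose, the force, the opening and the grip force at its end, in the units of the state.
- ctrl.get_state(): the state, without advancing time (a new reading comes with each control period).
- ctrl.get_image(name): name is "side" or "top"; returns the picture (420x560x3 uint8, red, green, blue); there is no depth.
- ctrl.camera_params(name): a dict with "K" (3x3 intrinsics, pixels), "k1" (the pictures are not rectified: a ray, as slopes to the right and down, at radius r is drawn at 1 + k1 r^2 times it, then the intrinsics apply), "origin" and "orientation" of the camera in the world. Camera axes: x right, y down, z forward; pixel columns grow to the right and rows downward; lengths in m; the calibration is good to about 2 mm. A picture is of the moment at which its call begins. camera_params takes no time and is no camera call.
- ctrl.close_job(): hands the job in; it is judged then, once.
Trained networks look in the newest picture that a camera, given by its name, has taken for a name from the list of things; names that differ only in an ending like _2 or _b are one class to them, and where a whole thing is asked for, a point or a joint stands for the part that bears it (a point fixed in the world has none). Each returns a list of dicts, best first, with "conf" (0 to 1); they miss things now and then, are a little off and sometimes report something else, mostly with a low value. They report only what shows in the picture. A call takes as long as a camera call.
- ctrl.search_frame(target, camera): "rect" ([left, top, right, bottom] in pixels, round what is visible of it).
The state is a dict: "t": time; "joint_pos": joint angles; "qd": joint speeds; "joint_efforts": joint torques, N m; "ee_pos": TCP position; "tcp_rot": TCP orientation; "wrist_force": force on the tool from outside, world axes, zero at the start; "torque": the same for the moment, N m; "finger_gap": opening from 0.0 (shut) to 1.0 (fully open); "gripper_force": force on a finger pad.
Only numpy, scipy, OpenCV 4.12 (cv2) and the standard library are available. Lean on these libraries where they do the work, as an engineer would, in place of code of your own. Each camera call takes 0.05 s, during which the arm holds its last target. There are 200 camera calls.

## Working session

There is one attempt and no reset: what is moved stays moved. The work goes in short steps, Python scripts to look and compute and a tool call to move; the robot and the scene stay as the last step left them, time stands still between calls to the robot, and variables do not carry over. Pictures are saved under pics/ and viewed, at most 10 in all, crops included, and the job is handed in when it is done.

Besides the shell and the picture viewer there is one more tool, called as name([rows], argument=value, ...), one row to a line, values as JSON. play_rows: Moves the arm, as the interface text tells. Scaled input: -1 to 1 covers 600 mm each way for a shift and 180 degrees each way for a turn. Its arguments: {"type":"object","properties":{"series":{"type":"array","items":{"type":"array"}},"grip":{"type":"number"},"grip_force":{"type":"number"}},"required":["series"]}

```bash
mkdir -p pics; cat > h.py <<'E'
import numpy as np, cv2
from scipy.spatial.transform import Rotation as R
from cell import ctrl
def cam(n):
    p=ctrl.camera_params(n); o=np.array(p["orientation"],float)
    M=o if o.shape==(3,3) else (R.from_rotvec(o).as_matrix() if o.size==3 else R.from_quat(o).as_matrix())
    return np.array(p["K"]),p["k1"],np.array(p["origin"]),M
def ray(n,uv):
    K,k1,o,M=cam(n); d=np.linalg.inv(K)@[uv[0],uv[1],1]; s=d[:2].copy()
    for _ in range(20): s=d[:2]/(1+k1*(s@s))
    return o,M@np.array([s[0],s[1],1])
def at_z(n,uv,z):
    o,d=ray(n,uv); return o+d*(z-o[2])/d[2]
def proj(n,P):
    K,k1,o,M=cam(n); c=M.T@(np.array(P)-o); s=c[:2]/c[2]; s=s*(1+k1*(s@s)); return (K@[s[0],s[1],1])[:2]
def tri(ps):
    A=0;b=0
    for n,uv in ps:
        o,d=ray(n,uv); d/=np.linalg.norm(d); Q=np.eye(3)-np.outer(d,d); A=A+Q; b=b+Q@o
    return np.linalg.solve(A,b)
def save(n,f,box=None,s=1):
    i=ctrl.get_image(n)[:,:,::-1]
    if box: i=i[box[1]:box[3],box[0]:box[2]]
    cv2.imwrite("pics/"+f,cv2.resize(i,None,fx=s,fy=s,interpolation=cv2.INTER_CUBIC))
E
python3 - <<'E'
from h import *
np.set_printoptions(precision=3,suppress=True)
for n in("top","side"):
    print(n,ctrl.camera_params(n)); save(n,n+"0.png")
    for t in("saddle","post","boss_top","stop_face","sleeve","tin","sanding_block","scraper"):
        for r in ctrl.search_frame(t,n)[:2]: print(t,np.round(r["rect"]),round(r["conf"],2))
print(ctrl.get_state())
E
```

```text
top {'K': array([[497.369,   0.   , 285.687],
       [  0.   , 497.369, 213.124],
       [  0.   ,   0.   ,   1.   ]]), 'k1': -0.13749982634764904, 'origin': array([0.411, 0.045, 0.945]), 'orientation': array([-2.092,  2.157, -0.155])}
saddle [324. 236. 407. 288.] 0.87
post [322. 239. 407. 289.] 0.94
boss_top [322. 234. 410. 287.] 0.65
sleeve [325. 246. 335. 253.] 0.55
tin [205. 229. 234. 259.] 0.81
sanding_block [398. 205. 443. 229.] 0.76
scraper [320. 185. 334. 228.] 0.59
side {'K': array([[453.771,   0.   , 278.583],
       [  0.   , 453.771, 216.431],
       [  0.   ,   0.   ,   1.   ]]), 'k1': 0.0017511715626231685, 'origin': array([ 0.429, -0.806,  0.523]), 'orientation': array([-2.021,  0.191, -0.086])}
saddle [215. 202. 261. 315.] 0.88
post [217. 205. 262. 313.] 0.69
boss_top [217. 205. 259. 312.] 0.61
stop_face [219. 205. 265. 351.] 0.59
sleeve [241. 216. 253. 235.] 0.74
tin [233. 216. 257. 220.] 0.57
sanding_block [277. 302. 314. 346.] 0.91
scraper [273. 262. 310. 277.] 0.52
{'t': 0.9, 'joint_pos': array([ 1.077,  0.411, -0.013,  1.596,  0.006,  1.134, -0.082]), 'qd': array([-0.001, -0.001,  0.001, -0.   ,  0.001, -0.002, -0.   ]), 'joint_efforts': array([  0.001, -60.04 ,   0.681, -29.974,   0.014,   0.002,  -0.   ]), 'ee_pos': array([ 0.258, -0.569,  0.304]), 'tcp_rot': array([3.071, 0.664, 0.   ]), 'wrist_force': array([ 0.553, -0.96 , -0.112]), 'torque': array([ 0.063,  0.041, -0.029]), 'gripper_force': 0.0, 'finger_gap': 1.0030434725062958}
```

View pics/top0.png

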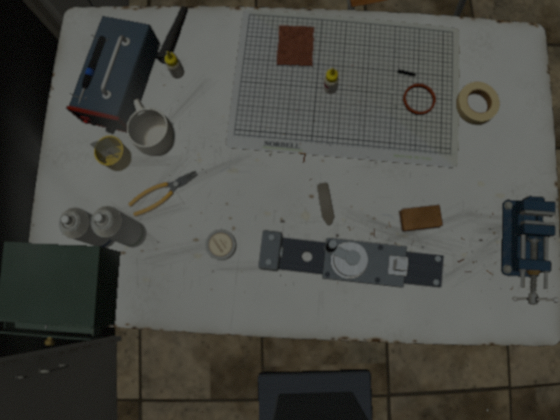

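View pics/side0.png

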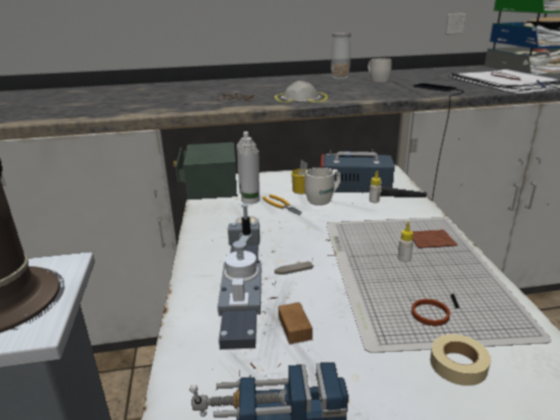

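Top view: the jig runs left–right with the stop block at (270,250), boss at (349,260), post at (397,265) and sleeve at (333,244). The sanding block is at (421,217), the scraper at (326,202) and the tin at (221,244). I'll zoom in on the jig.

```bash
python3 - <<'E'
from h import *
np.set_printoptions(precision=4,suppress=True)
save("top","topc.png",(250,180,450,300),4)
save("side","sidec.png",(200,190,330,350),4)
for nm,uv,z in(("stop",(283,252),.062),("boss",(349,260),.065),("post",(397,265),.074),("sleeve",(331,243),.133),("bedL",(262,250),.062),("bedR",(441,270),.02)): print(nm,at_z("top",uv,z))
E
```

```text
stop [0.4897 0.0677 0.062 ]
boss [ 0.4716 -0.0486  0.065 ]
post [ 0.4592 -0.1316  0.074 ]
sleeve [ 0.4957 -0.0132  0.133 ]
bedL [0.4944 0.105  0.062 ]
bedR [ 0.4498 -0.2251  0.02  ]
```

View pics/topc.png

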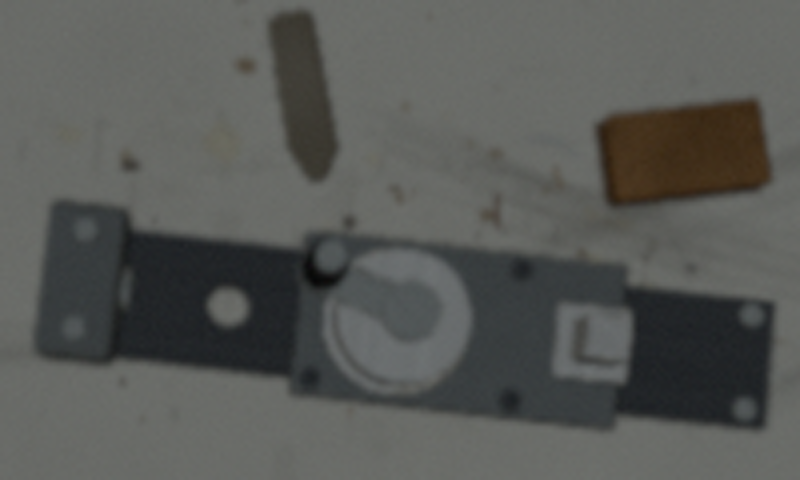

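View pics/sidec.png

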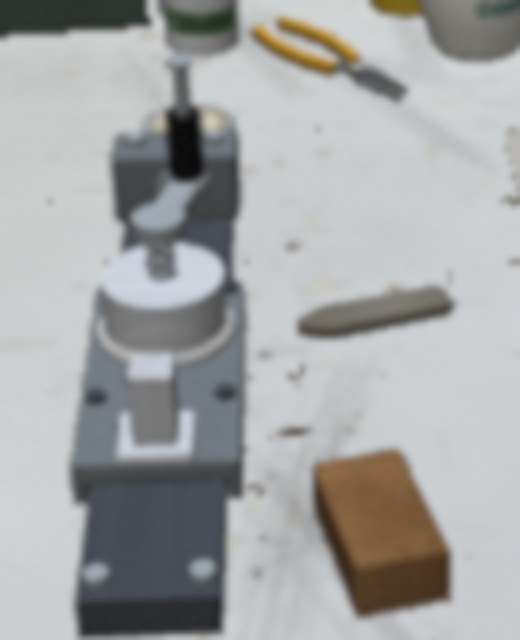

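The crops show these points in full pixels. Top view: hub (352.7,257.2), pin cap (332.7,244.2), post top (402.5,264.5), foot centre (398.5,265.5), pad face about (282.7,252.5). Side view: post top (237.5,281.7), pin cap (244.5,205.5).

```bash
python3 - <<'E'
from h import *
np.set_printoptions(precision=4,suppress=True)
for nm,n,uv,z in(("hub","top",(352.75,257.25),.097),("boss","top",(349.5,259.5),.065),("cap","top",(332.7,244.2),.161),("ptop","top",(402.5,264.5),.074),("foot","top",(398.5,265.5),.038),("pad","top",(282.75,252.5),.045),("bedR1","top",(443.2,255),.02),("bedR2","top",(441.2,287),.02),
 ("tin","top",(220,244),.013),("sb1","top",(403,230.5),.027),("sb2","top",(441,225),.027),("scr","top",(329,225),.009),
 ("ptop","side",(237.5,281.75),.074),("cap","side",(244.5,205.5),.161),("hub","side",(239.5,244),.097)): print(nm,n,at_z(n,uv,z))
print("tri post",tri([("top",(402.5,264.5)),("side",(237.5,281.75))]),"cap",tri([("top",(332.7,244.2)),("side",(244.5,205.5))]))
s=ctrl.get_state();print(R.from_rotvec(s["tcp_rot"]).as_matrix())
E
```

```text
hub top [ 0.4738 -0.0519  0.097 ]
boss top [ 0.4724 -0.0496  0.065 ]
cap top [ 0.4907 -0.0138  0.161 ]
ptop top [ 0.4597 -0.1414  0.074 ]
foot top [ 0.4602 -0.1416  0.038 ]
pad top [0.4904 0.0686 0.045 ]
bedR1 top [ 0.4776 -0.2313  0.02  ]
bedR2 top [ 0.4182 -0.2233  0.02  ]
tin top [0.5128 0.1878 0.013 ]
sb1 top [ 0.5256 -0.1564  0.027 ]
sb2 top [ 0.5335 -0.2293  0.027 ]
scr top [ 0.5431 -0.0197  0.009 ]
ptop side [ 0.4616 -0.1436  0.074 ]
cap side [ 0.492  -0.0198  0.161 ]
hub side [ 0.4753 -0.0526  0.097 ]
tri post [ 0.4608 -0.1417  0.0726] cap [ 0.4918 -0.0141  0.1583]
[[ 0.9107  0.413   0.    ]
 [ 0.413  -0.9107 -0.    ]
 [ 0.      0.     -1.    ]]
```

play_rows([
  [[0.028, 0.0594, 0], [0, 0, 0.0268]],
  [[0.028, 0.0594, 0], [0, 0, 0.0268]],
  [[0.028, 0.0594, 0], [0, 0, 0.0268]],
  [[0.028, 0.0594, 0], [0, 0, 0.0268]],
  [[0.028, 0.0594, 0], [0, 0, 0.0268]],
  [[0.028, 0.0594, 0], [0, 0, 0.0268]],
  [[0.028, 0.0594, 0], [0, 0, 0.0268]],
  [[0.028, 0.0594, 0], [0, 0, 0.0268]],
  [[0.028, 0.0594, 0], [0, 0, 0.0268]],
  [[0.028, 0.0594, 0], [0, 0, 0.0268]],
  [[0.028, 0.0594, 0], [0, 0, 0.0268]],
  [[0.028, 0.0594, 0], [0, 0, 0.0268]],
], grip=1)

```text
t: 2.2
ee_pos: [0.4602, -0.1401, 0.3042]
tcp_rot: [2.362, 2.07, 0.0]
wrist_force: [0.9, -0.6, -0.2]
finger_gap: 0.993
gripper_force: 0.0
```

play_rows([
  [[0, -0.002, -0.05], [0, 0, 0]],
  [[0, 0, -0.06], [0, 0, 0]],
  [[0, 0, -0.07], [0, 0, 0]],
  [[0, 0, -0.06], [0, 0, 0]],
  [[0, 0, -0.05], [0, 0, 0]],
  [[0, 0, -0.025], [0, 0, 0]],
  [[0, 0, 0], [0, 0, 0]],
])

```text
t: 2.9
ee_pos: [0.4586, -0.1424, 0.113]
tcp_rot: [-2.363, -2.065, 0.003]
wrist_force: [0.5, -0.7, 0.5]
finger_gap: 1.001
gripper_force: 0.0
```

play_rows([
  [[0, 0, 0], [0, 0, 0]],
  [[0, 0, 0], [0, 0, 0]],
  [[0, 0, 0], [0, 0, 0]],
  [[0, 0, 0], [0, 0, 0]],
  [[0, 0, 0], [0, 0, 0]],
  [[0, 0, 0], [0, 0, 0]],
  [[0, 0, 0], [0, 0, 0]],
  [[0, 0, 0], [0, 0, 0]],
], grip=-1, grip_force=40)

```text
t: 3.7
ee_pos: [0.4599, -0.1429, 0.1157]
tcp_rot: [2.366, 2.065, 0.0]
wrist_force: [-1.5, 0.8, 7.2]
finger_gap: 0.227
gripper_force: 39.2
```

play_rows([
  [[0, 0, 0.003], [0, 0, 0]],
  [[0.0022, 0.0165, 0], [0, 0, 0]],
  [[0.0022, 0.0165, 0], [0, 0, 0]],
  [[0.0022, 0.0165, 0], [0, 0, 0]],
  [[0.0022, 0.0165, 0], [0, 0, 0]],
  [[0.0022, 0.0165, 0], [0, 0, 0]],
  [[0.0022, 0.0165, 0], [0, 0, 0]],
  [[0.0022, 0.0165, 0], [0, 0, 0]],
  [[0, 0, 0], [0, 0, 0]],
])

```text
t: 4.6
ee_pos: [0.4701, -0.0731, 0.1158]
tcp_rot: [2.365, 2.066, 0.003]
wrist_force: [9.7, 0.8, -21.6]
finger_gap: 0.229
gripper_force: 43.1
```

play_rows([
  [[0.0015, 0.0066, -0.002], [0, 0, 0]],
  [[0.001, 0.0066, 0], [0, 0, 0]],
  [[0.001, 0.0033, 0], [0, 0, 0]],
  [[0, 0, 0], [0, 0, 0]],
])

```text
t: 5.0
ee_pos: [0.4712, -0.0663, 0.1158]
tcp_rot: [2.367, 2.062, -0.003]
wrist_force: [0.9, -9.1, -1.0]
finger_gap: 0.225
gripper_force: 45.7
```

play_rows([
  [[0.001, 0.005, 0], [0, 0, 0]],
  [[0, 0.005, 0], [0, 0, 0]],
  [[0, 0, 0], [0, 0, 0]],
  [[0, 0, 0], [0, 0, 0]],
])

```text
t: 5.4
ee_pos: [0.4712, -0.0657, 0.1158]
tcp_rot: [2.369, 2.054, -0.01]
wrist_force: [0.2, -28.3, 0.2]
finger_gap: 0.228
gripper_force: 45.8
```

play_rows([
  [[0, -0.006, 0], [0, 0, 0]],
  [[0, 0, 0], [0, 0, 0]],
  [[0, 0, 0], [0, 0, 0]],
], grip=-0.1)

```text
t: 5.7
ee_pos: [0.4718, -0.0606, 0.1157]
tcp_rot: [-2.365, -2.068, -0.001]
wrist_force: [-0.3, -0.0, -0.3]
finger_gap: 0.449
gripper_force: 0.0
```

play_rows([
  [[0, 0, 0.03], [0, 0, 0]],
  [[0, 0, 0.06], [0, 0, 0]],
  [[0, 0, 0.08], [0, 0, 0]],
  [[0, 0, 0.08], [0, 0, 0]],
  [[0, -0.06, 0.03], [0, 0, 0]],
  [[0, -0.07, 0], [0, 0, 0]],
  [[0, 0, 0], [0, 0, 0]],
])

```text
t: 6.4
ee_pos: [0.4714, -0.144, 0.2842]
tcp_rot: [2.369, 2.058, -0.001]
wrist_force: [-0.2, 0.0, -0.1]
finger_gap: 0.446
gripper_force: 0.0
```

```bash
python3 - <<'E'
from h import *
np.set_printoptions(precision=4,suppress=True)
a=cv2.resize(ctrl.get_image("top")[200:300,240:400][:,:,::-1],None,fx=5,fy=5,interpolation=2)
b=cv2.resize(ctrl.get_image("side")[170:290,190:310][:,:,::-1],None,fx=5,fy=5,interpolation=2)
cv2.imwrite("pics/h1.png",a);cv2.imwrite("pics/h2.png",b)
for n in("top","side"):
  for r in ctrl.search_frame("sleeve",n)[:2]: print(n,r)
print("pred cap",proj("top",(.5022,.062,.161)),proj("side",(.5022,.062,.161)),"bolt97",proj("top",(.484,.0236,.097)),proj("side",(.484,.0236,.097)))
print(ctrl.get_state()["ee_pos"])
E
```

```text
top {'rect': [279.3, 239.6, 289.1, 250.7], 'conf': 0.43}
pred cap [284.5867 238.5322] [245.1966 188.7964] bolt97 [308.3215 252.7355] [240.127  225.4858]
[ 0.4716 -0.1377  0.2832]
```

View pics/h1.png

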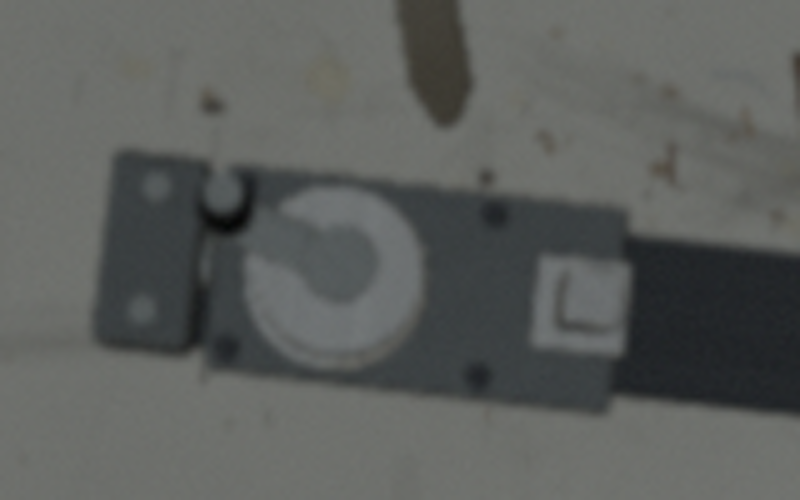

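View pics/h2.png

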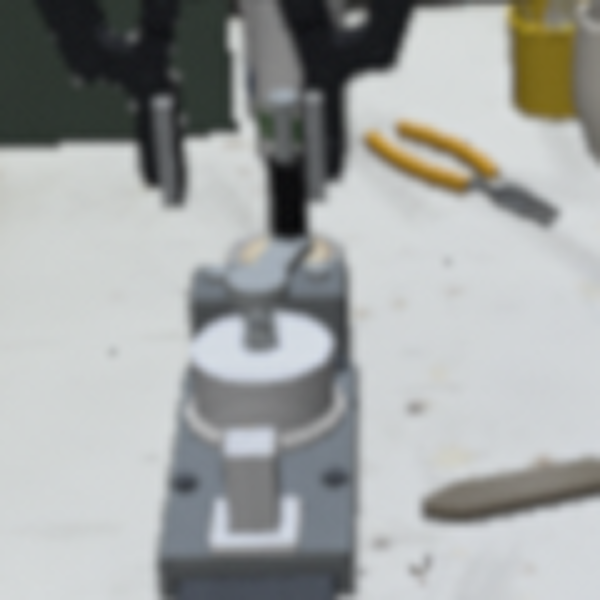

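The top crop shows the saddle against the pad, with the cap at (284.4,237.4) and the hub at (308.4,252.4). Both agree with the predictions. Next I move over the sleeve.

play_rows([
  [[0.0106, 0.0663, 0], [0, 0, 0]],
  [[0.0106, 0.0663, 0], [0, 0, 0]],
  [[0.0106, 0.0663, 0], [0, 0, 0]],
  [[0.0106, 0.0663, 0], [0, 0, 0]],
  [[0.0106, 0.0663, 0], [0, 0, 0]],
  [[0, 0, 0], [0, 0, 0]],
  [[0, 0, 0], [0, 0, 0]],
], grip=1)

```text
t: 7.3
ee_pos: [0.5029, 0.062, 0.2831]
tcp_rot: [-2.36, -2.072, 0.001]
wrist_force: [0.5, -0.4, -0.1]
finger_gap: 0.999
gripper_force: 0.0
```

play_rows([
  [[0.0005, -0.002, -0.05], [0, 0, 0]],
  [[0, 0, -0.05], [0, 0, 0]],
  [[0, 0, -0.04], [0, 0, 0]],
  [[0, 0, -0.025], [0, 0, 0]],
  [[0, 0, -0.0135], [0, 0, 0]],
  [[0, 0, 0], [0, 0, 0]],
  [[0, 0, 0], [0, 0, 0]],
])

```text
t: 8.0
ee_pos: [0.504, 0.0583, 0.1769]
tcp_rot: [2.366, 2.066, 0.001]
wrist_force: [0.5, -0.1, 0.0]
finger_gap: 0.999
gripper_force: 0.0
```

play_rows([
  [[0, 0, 0], [0, 0, 0]],
  [[0, 0, 0], [0, 0, 0]],
  [[0, 0, 0], [0, 0, 0]],
  [[0, 0, 0], [0, 0, 0]],
  [[0, 0, 0], [0, 0, 0]],
  [[0, 0, 0], [0, 0, 0]],
  [[0, 0, 0], [0, 0, 0]],
  [[0, 0, 0], [0, 0, 0]],
], grip=-1, grip_force=40)

```text
t: 8.8
ee_pos: [0.504, 0.0584, 0.1766]
tcp_rot: [2.366, 2.066, 0.0]
wrist_force: [-0.5, -2.0, 5.2]
finger_gap: 0.195
gripper_force: 39.0
```

```bash
python3 - <<'E'
from h import *
b=cv2.resize(ctrl.get_image("side")[150:290,170:330][:,:,::-1],None,fx=4,fy=4,interpolation=2)
cv2.imwrite("pics/g1.png",b); s=ctrl.get_state(); print(s["ee_pos"],s["wrist_force"],s["finger_gap"],s["gripper_force"])
E
```

```text
[0.50399311 0.05833167 0.17661887] [ 0.10377693 -2.2709607   4.90167651] 0.19699984519475816 38.967450857162476
```

View pics/g1.png

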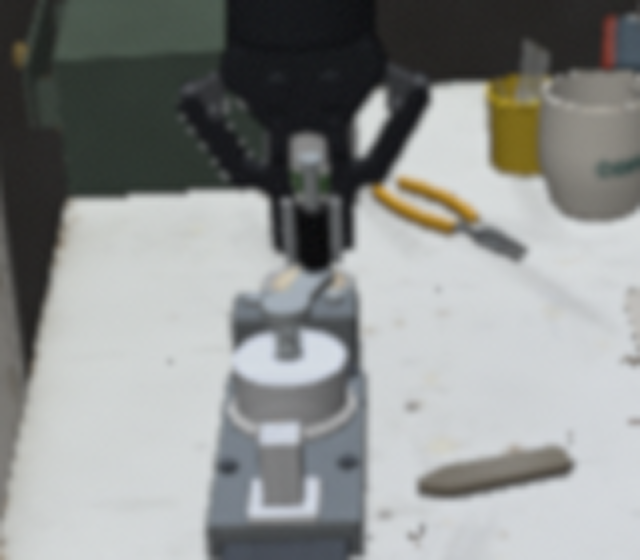

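The side crop shows the sleeve held between the pads at about (312,230), with the cap above it at (307,145). I'll print an arc table so I can write the moves from it.

```bash
python3 - <<'E'
import numpy as np
for k in range(24):
    a=np.radians(62.5+15*k);b=a+np.radians(15)
    d=.042*np.array([np.cos(b)-np.cos(a),np.sin(b)-np.sin(a)])/.6
    print(k,62.5+15*k,np.round(d,4).tolist())
E
```

```text
0 62.5 [-0.0172, 0.0062]
1 77.5 [-0.0182, 0.0016]
2 92.5 [-0.018, -0.0032]
3 107.5 [-0.0166, -0.0077]
4 122.5 [-0.014, -0.0117]
5 137.5 [-0.0105, -0.015]
6 152.5 [-0.0062, -0.0172]
7 167.5 [-0.0016, -0.0182]
8 182.5 [0.0032, -0.018]
9 197.5 [0.0077, -0.0166]
10 212.5 [0.0117, -0.014]
11 227.5 [0.015, -0.0105]
12 242.5 [0.0172, -0.0062]
13 257.5 [0.0182, -0.0016]
14 272.5 [0.018, 0.0032]
15 287.5 [0.0166, 0.0077]
16 302.5 [0.014, 0.0117]
17 317.5 [0.0105, 0.015]
18 332.5 [0.0062, 0.0172]
19 347.5 [0.0016, 0.0182]
20 362.5 [-0.0032, 0.018]
21 377.5 [-0.0077, 0.0166]
22 392.5 [-0.0117, 0.014]
23 407.5 [-0.015, 0.0105]
```

play_rows([
  [[0, 0, 0.002], [0, 0, 0]],
  [[-0.0172, 0.0062, 0], [0, 0, 0]],
  [[-0.0182, 0.0016, 0], [0, 0, 0]],
  [[0, 0, 0], [0, 0, 0]],
  [[0, 0, 0], [0, 0, 0]],
])

```text
t: 9.35
ee_pos: [0.4811, 0.0633, 0.1772]
tcp_rot: [-2.364, -2.067, 0.003]
wrist_force: [-2.7, -2.0, 0.3]
finger_gap: 0.2
gripper_force: 39.0
```

```bash
cat > prof.py <<'E'
from h import *
g=cv2.cvtColor(ctrl.get_image("side"),cv2.COLOR_RGB2GRAY).astype(float)
np.save("pics/p_%.2f.npy"%ctrl.get_state()["t"],g)
print([int(x) for x in g[214:250,240:244].mean(1)])
print([int(x) for x in g[214:250,226:230].mean(1)])
s=ctrl.get_state(); print(s["t"],s["ee_pos"],s["wrist_force"])
E
python3 prof.py; python3 -c "
from h import *
for z in(.097,.089,.079): print(proj('side',(.484,.0236,z)))"
```

```text
[71, 90, 117, 141, 161, 172, 174, 171, 170, 170, 170, 171, 169, 156, 127, 102, 97, 101, 110, 114, 107, 102, 107, 114, 117, 130, 170, 205, 216, 214, 211, 197, 163, 133, 125, 125]
[194, 206, 209, 209, 208, 208, 209, 209, 206, 197, 183, 173, 169, 163, 155, 149, 143, 137, 138, 139, 143, 151, 164, 181, 200, 209, 209, 202, 188, 163, 142, 134, 130, 130, 133, 140]
9.4 [0.48150146 0.06326494 0.17725807] [-1.48107318 -1.67486823 -0.44860907]
[240.12703691 225.48584751]
[240.36409665 228.93580812]
[240.65789676 233.21167904]
```

play_rows([
  [[-0.018, -0.0032, 0], [0, 0, 0]],
  [[-0.0166, -0.0077, 0], [0, 0, 0]],
  [[0, 0, 0], [0, 0, 0]],
  [[0, 0, 0], [0, 0, 0]],
])

```text
t: 9.8
ee_pos: [0.4607, 0.0562, 0.1774]
tcp_rot: [-2.366, -2.066, 0.003]
wrist_force: [-1.5, -1.6, -0.1]
finger_gap: 0.194
gripper_force: 39.3
```

```bash
python3 prof.py
```

```text
[201, 197, 188, 183, 190, 196, 193, 187, 182, 175, 171, 171, 169, 156, 126, 102, 96, 100, 109, 113, 106, 101, 107, 114, 116, 130, 170, 205, 215, 214, 211, 197, 163, 134, 124, 124]
[13, 13, 13, 17, 25, 57, 108, 142, 134, 115, 121, 148, 164, 163, 154, 149, 143, 137, 137, 140, 143, 152, 164, 181, 199, 209, 209, 202, 188, 162, 141, 134, 130, 130, 133, 140]
9.85 [0.46095277 0.0563666  0.17738937] [-1.03457502 -1.77195782 -0.49765699]
```

play_rows([
  [[-0.014, -0.0117, 0], [0, 0, 0]],
  [[-0.0105, -0.015, 0], [0, 0, 0]],
  [[0, 0, 0], [0, 0, 0]],
  [[0, 0, 0], [0, 0, 0]],
])

```text
t: 10.25
ee_pos: [0.4464, 0.0396, 0.1774]
tcp_rot: [-2.367, -2.065, 0.003]
wrist_force: [-1.1, -1.4, -0.1]
finger_gap: 0.197
gripper_force: 39.4
```

```bash
python3 prof.py
```

```text
[202, 197, 189, 183, 190, 196, 193, 187, 182, 175, 170, 171, 169, 157, 127, 103, 98, 102, 110, 113, 106, 102, 110, 116, 116, 130, 172, 206, 216, 214, 212, 197, 164, 133, 125, 125]
[69, 70, 70, 74, 85, 102, 115, 133, 155, 166, 170, 167, 151, 123, 108, 119, 134, 137, 138, 140, 143, 152, 164, 181, 199, 209, 209, 203, 188, 162, 142, 134, 130, 129, 134, 140]
10.3 [0.44647695 0.03986768 0.17741708] [-0.85355117 -1.16839031 -0.1577123 ]
```

play_rows([
  [[-0.0062, -0.0172, 0], [0, 0, 0]],
  [[0, 0, 0], [0, 0, 0]],
  [[0, 0, 0], [0, 0, 0]],
])

```text
t: 10.6
ee_pos: [0.4429, 0.0295, 0.1774]
tcp_rot: [2.367, 2.066, -0.002]
wrist_force: [-1.6, -2.2, -0.2]
finger_gap: 0.195
gripper_force: 39.5
```

```bash
python3 prof.py
```

```text
[201, 198, 188, 184, 190, 196, 194, 187, 181, 175, 171, 171, 171, 158, 129, 106, 100, 102, 109, 113, 108, 103, 109, 116, 116, 131, 170, 206, 216, 215, 212, 198, 164, 133, 124, 125]
[52, 56, 55, 55, 58, 65, 84, 115, 141, 147, 150, 163, 170, 162, 136, 111, 107, 121, 135, 140, 144, 152, 164, 182, 200, 209, 210, 203, 188, 163, 142, 134, 130, 130, 134, 140]
10.65 [0.44300828 0.02973315 0.17740993] [-0.74778147 -1.72666355  0.30901008]
```

play_rows([
  [[-0.0016, -0.0182, 0], [0, 0, 0]],
  [[0.0032, -0.018, 0], [0, 0, 0]],
  [[0, 0, 0], [0, 0, 0]],
  [[0, 0, 0], [0, 0, 0]],
])

```text
t: 11.05
ee_pos: [0.4445, 0.0075, 0.1776]
tcp_rot: [2.367, 2.065, -0.001]
wrist_force: [-0.3, -1.6, 0.6]
finger_gap: 0.196
gripper_force: 39.6
```

```bash
python3 prof.py
```

```text
[202, 198, 189, 185, 190, 197, 194, 188, 182, 175, 172, 172, 171, 159, 130, 106, 100, 103, 112, 116, 108, 103, 109, 115, 117, 132, 173, 207, 216, 216, 212, 198, 165, 135, 125, 125]
[70, 68, 69, 69, 71, 71, 72, 73, 74, 75, 76, 78, 84, 93, 104, 126, 147, 144, 119, 95, 100, 129, 157, 181, 201, 210, 210, 204, 189, 164, 142, 135, 131, 130, 134, 141]
11.1 [0.44436444 0.00778096 0.17757585] [-0.83605864 -2.35760171 -0.41364266]
```

play_rows([
  [[0.0077, -0.0166, 0], [0, 0, 0]],
  [[0, 0, 0], [0, 0, 0]],
  [[0, 0, 0], [0, 0, 0]],
])

```text
t: 11.4
ee_pos: [0.4492, -0.002, 0.1776]
tcp_rot: [2.366, 2.065, -0.0]
wrist_force: [0.6, -3.7, -0.1]
finger_gap: 0.197
gripper_force: 39.5
```

```bash
python3 prof.py
```

```text
[203, 198, 190, 185, 190, 197, 195, 188, 182, 175, 172, 172, 171, 159, 129, 105, 97, 99, 108, 113, 108, 104, 108, 114, 116, 131, 171, 207, 216, 216, 213, 198, 165, 134, 125, 125]
[119, 98, 74, 64, 60, 57, 54, 52, 52, 51, 49, 46, 44, 43, 43, 41, 41, 54, 81, 113, 125, 110, 103, 128, 171, 203, 210, 204, 189, 164, 143, 135, 131, 131, 135, 141]
11.45 [ 0.44907569 -0.0018098   0.17758156] [-1.74167794 -2.96424633 -0.63112496]
```

play_rows([
  [[0.0117, -0.014, 0], [0, 0, 0]],
  [[0, 0, 0], [0, 0, 0]],
  [[0, 0, 0], [0, 0, 0]],
])

```text
t: 11.75
ee_pos: [0.4564, -0.0102, 0.1777]
tcp_rot: [2.366, 2.066, 0.0]
wrist_force: [-1.0, -3.6, -0.5]
finger_gap: 0.196
gripper_force: 39.6
```

```bash
python3 prof.py
```

```text
[196, 198, 190, 184, 189, 195, 191, 180, 168, 162, 164, 168, 169, 165, 149, 123, 105, 94, 90, 97, 110, 118, 114, 107, 109, 131, 171, 207, 217, 216, 213, 199, 165, 135, 125, 126]
[115, 111, 96, 79, 60, 38, 23, 20, 17, 13, 14, 13, 13, 15, 15, 14, 13, 14, 15, 20, 50, 104, 145, 144, 118, 113, 147, 186, 189, 164, 143, 135, 131, 130, 135, 141]
11.8 [ 0.45624758 -0.01008868  0.17767982] [-0.13970379 -3.67207192 -0.84287257]
```

play_rows([
  [[0.015, -0.0105, 0], [0, 0, 0]],
  [[0, 0, 0], [0, 0, 0]],
  [[0, 0, 0], [0, 0, 0]],
])

```text
t: 12.1
ee_pos: [0.4657, -0.0164, 0.1777]
tcp_rot: [2.366, 2.066, 0.001]
wrist_force: [-0.4, -4.6, 0.2]
finger_gap: 0.199
gripper_force: 39.6
```

```bash
python3 prof.py
```

```text
[34, 45, 55, 60, 57, 54, 52, 50, 49, 54, 59, 55, 51, 54, 61, 75, 98, 116, 119, 119, 120, 112, 103, 98, 102, 124, 164, 202, 215, 216, 214, 200, 166, 135, 126, 126]
[110, 108, 113, 105, 74, 51, 48, 48, 49, 50, 53, 54, 55, 57, 58, 60, 62, 67, 72, 81, 109, 142, 164, 183, 198, 205, 201, 189, 172, 151, 138, 135, 132, 131, 135, 141]
12.15 [ 0.46547647 -0.01629967  0.17771659] [ 0.25411311 -4.2209944  -0.34253463]
```

```bash
ls pics/*.npy; python3 -c "
import numpy as np,cv2
ims=[np.load('pics/p_%s.npy'%t)[190:260,205:270] for t in('11.45','11.80','12.15')]
cv2.imwrite('pics/m1.png',cv2.resize(np.hstack(ims),None,fx=4,fy=5,interpolation=2))"
```

```text
pics/p_10.30.npy
pics/p_10.65.npy
pics/p_11.10.npy
pics/p_11.45.npy
pics/p_11.80.npy
pics/p_12.15.npy
pics/p_9.40.npy
pics/p_9.85.npy[ WARN:0@0.013] global loadsave.cpp:1063 imwrite_ Unsupported depth image for selected encoder is fallbacked to CV_8U.
```

View pics/m1.png

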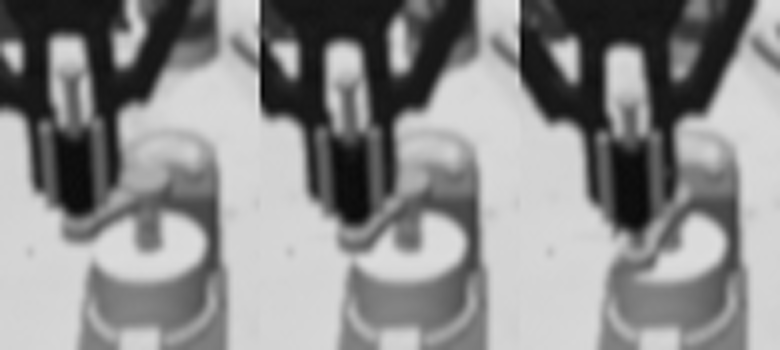

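The third frame (t=12.15) shows bare pin between sleeve and arm at about (635,240), which the first frame doesn't, so the crank is sinking. I'll turn a little further to confirm.

play_rows([
  [[0.0086, -0.0032, 0], [0, 0, 0]],
  [[0, 0, 0], [0, 0, 0]],
  [[0, 0, 0], [0, 0, 0]],
])

```text
t: 12.45
ee_pos: [0.47, -0.0181, 0.1775]
tcp_rot: [-2.366, -2.067, 0.001]
wrist_force: [-1.7, -4.0, 0.0]
finger_gap: 0.194
gripper_force: 39.6
```

```bash
python3 prof.py
```

```text
[33, 42, 72, 94, 85, 74, 74, 75, 75, 76, 77, 78, 78, 78, 79, 78, 80, 85, 86, 89, 106, 122, 127, 121, 119, 132, 150, 162, 168, 185, 203, 198, 166, 136, 126, 126]
[41, 42, 65, 89, 92, 84, 78, 77, 77, 78, 79, 82, 79, 76, 76, 77, 87, 113, 139, 149, 149, 154, 166, 183, 202, 212, 212, 205, 190, 165, 144, 136, 132, 131, 136, 142]
12.5 [ 0.47001273 -0.01811705  0.1775067 ] [-2.2472145  -3.72323276  0.19954855]
```

play_rows([
  [[0.0086, -0.003, 0], [0, 0, 0]],
  [[0, 0, 0], [0, 0, 0]],
  [[0, 0, 0], [0, 0, 0]],
])

```text
t: 12.8
ee_pos: [0.4739, -0.0192, 0.177]
tcp_rot: [-2.364, -2.066, 0.003]
wrist_force: [-5.2, -1.6, -0.3]
finger_gap: 0.197
gripper_force: 39.6
```

```bash
python3 prof.py; python3 -c "
import numpy as np
for t in('9.40','10.30','11.10','11.45','11.80','12.15'):
    g=np.load('pics/p_%s.npy'%t); print(t,[int(x) for x in g[212:250,247:249].mean(1)])
import glob;print(sorted(glob.glob('pics/p_*')))
for f in sorted(glob.glob('pics/p_12*')):
    g=np.load(f); print(f,[int(x) for x in g[212:250,247:249].mean(1)])
"
```

```text
[97, 98, 109, 114, 95, 75, 69, 67, 65, 64, 64, 64, 63, 60, 58, 56, 54, 52, 52, 55, 68, 92, 119, 136, 141, 146, 146, 133, 125, 141, 175, 188, 164, 136, 126, 126]
[25, 27, 39, 60, 72, 69, 65, 63, 64, 66, 68, 68, 68, 69, 69, 75, 86, 109, 135, 144, 147, 154, 166, 184, 202, 212, 212, 205, 190, 165, 144, 136, 132, 131, 135, 142]
12.85 [ 0.47386433 -0.01920156  0.17701319] [-5.93411084 -1.68025957 -0.38385277]
9.40 [200, 210, 210, 198, 184, 188, 195, 195, 191, 180, 157, 135, 129, 126, 116, 105, 95, 84, 78, 91, 140, 192, 212, 215, 214, 215, 216, 215, 217, 217, 216, 213, 201, 170, 132, 115, 113, 113]
10.30 [213, 212, 210, 198, 183, 187, 195, 195, 191, 180, 157, 137, 132, 128, 115, 104, 95, 83, 77, 91, 140, 192, 213, 215, 215, 215, 215, 216, 217, 217, 216, 213, 200, 169, 132, 115, 113, 113]
11.10 [214, 213, 211, 199, 184, 189, 196, 195, 192, 181, 158, 136, 129, 126, 115, 104, 96, 86, 79, 91, 141, 192, 213, 216, 215, 216, 217, 217, 218, 218, 217, 214, 201, 170, 133, 115, 113, 113]
11.45 [214, 213, 211, 199, 185, 189, 195, 196, 192, 181, 158, 137, 130, 127, 114, 103, 96, 86, 79, 91, 141, 192, 21
[... 562 characters left out ...]
y', 'pics/p_12.15.npy', 'pics/p_12.50.npy', 'pics/p_12.85.npy', 'pics/p_9.40.npy', 'pics/p_9.85.npy']
pics/p_12.15.npy [75, 140, 192, 200, 186, 190, 197, 197, 193, 183, 159, 134, 124, 124, 126, 132, 130, 113, 89, 82, 120, 173, 203, 215, 217, 217, 217, 218, 219, 219, 218, 215, 203, 171, 133, 116, 114, 114]
pics/p_12.50.npy [35, 76, 135, 171, 176, 181, 186, 186, 183, 171, 149, 126, 118, 116, 116, 118, 117, 103, 85, 83, 121, 173, 204, 215, 217, 217, 217, 218, 218, 219, 218, 215, 203, 172, 133, 116, 114, 114]
pics/p_12.85.npy [24, 27, 39, 61, 87, 102, 101, 97, 96, 91, 79, 62, 56, 56, 57, 55, 55, 56, 56, 71, 114, 167, 202, 215, 217, 218, 217, 218, 219, 219, 218, 216, 204, 172, 134, 117, 114, 114]
```

Backward turning is now blocked (−6 N along x) and the boss profile hasn't moved, so the bolt dropped at about 229° and the saddle is still home. Now the forward turn.

play_rows([
  [[-0.0172, 0.0062, 0], [0, 0, 0]],
  [[-0.015, 0.0105, 0], [0, 0, 0]],
  [[-0.0117, 0.014, 0], [0, 0, 0]],
  [[-0.0077, 0.0166, 0], [0, 0, 0]],
  [[-0.0032, 0.018, 0], [0, 0, 0]],
  [[0.0016, 0.0182, 0], [0, 0, 0]],
  [[0, 0, 0], [0, 0, 0]],
])

```text
t: 13.55
ee_pos: [0.4439, 0.0333, 0.1779]
tcp_rot: [-2.362, -2.07, -0.004]
wrist_force: [-1.4, 2.9, 0.4]
finger_gap: 0.196
gripper_force: 39.7
```

```bash
python3 prof.py
```

```text
[202, 198, 189, 184, 190, 196, 193, 183, 165, 138, 123, 125, 140, 161, 170, 171, 171, 163, 138, 111, 99, 99, 104, 109, 109, 126, 170, 205, 216, 215, 212, 198, 164, 134, 124, 125]
[59, 60, 59, 60, 66, 85, 115, 137, 148, 162, 172, 172, 170, 168, 168, 170, 168, 152, 123, 108, 122, 146, 164, 182, 200, 209, 210, 203, 188, 163, 142, 134, 130, 130, 134, 140]
13.6 [0.44370504 0.03264313 0.17773049] [-1.08569819  2.78598313 -0.32292322]
```

Hub edge is down about 4.2 px (about 9.7 mm), as expected for the drop plus roughly 60° forward. Continuing.

play_rows([
  [[0.0062, 0.0172, -0.001], [0, 0, 0]],
  [[0.0105, 0.015, -0.001], [0, 0, 0]],
  [[0.014, 0.0117, -0.001], [0, 0, 0]],
  [[0.0166, 0.0077, -0.001], [0, 0, 0]],
  [[0.018, 0.0032, -0.001], [0, 0, 0]],
  [[0.0182, -0.0016, -0.001], [0, 0, 0]],
  [[0.0172, -0.0062, -0.001], [0, 0, 0]],
  [[0.015, -0.0105, -0.001], [0, 0, 0]],
  [[0.0117, -0.014, -0.001], [0, 0, 0]],
  [[0, 0, 0], [0, 0, 0]],
])

```text
t: 14.6
ee_pos: [0.5208, 0.042, 0.1718]
tcp_rot: [2.368, 2.064, -0.001]
wrist_force: [-1.5, -4.0, 0.1]
finger_gap: 0.193
gripper_force: 39.7
```

```bash
python3 prof.py
```

```text
[203, 198, 189, 184, 191, 197, 194, 184, 165, 138, 124, 122, 124, 132, 152, 168, 172, 172, 169, 154, 121, 100, 97, 102, 112, 133, 172, 206, 217, 215, 213, 198, 165, 134, 125, 125]
[210, 211, 212, 211, 209, 209, 210, 210, 207, 198, 184, 174, 170, 165, 155, 150, 144, 138, 139, 141, 144, 153, 165, 182, 201, 210, 210, 204, 189, 163, 143, 134, 131, 130, 135, 140]
14.65 [0.52046892 0.04249835 0.17199371] [-1.88191219 -4.1670311  -0.12193073]
```

play_rows([
  [[0.0077, -0.0166, 0], [0, 0, 0]],
  [[0.0032, -0.018, 0], [0, 0, 0]],
  [[-0.0016, -0.0182, 0], [0, 0, 0]],
  [[-0.0062, -0.0172, 0], [0, 0, 0]],
  [[-0.0105, -0.015, 0], [0, 0, 0]],
  [[-0.014, -0.0117, 0], [0, 0, 0]],
  [[0, 0, 0], [0, 0, 0]],
])

```text
t: 15.35
ee_pos: [0.506, -0.015, 0.1723]
tcp_rot: [-2.367, -2.066, 0.0]
wrist_force: [-3.8, 1.8, -0.0]
finger_gap: 0.198
gripper_force: 39.8
```

play_rows([
  [[-0.0166, -0.0077, 0], [0, 0, 0]],
  [[-0.018, -0.0032, 0], [0, 0, 0]],
  [[-0.0182, 0.0016, 0], [0, 0, 0]],
  [[-0.0172, 0.0062, 0], [0, 0, 0]],
  [[-0.015, 0.0105, 0], [0, 0, 0]],
  [[0, 0, 0], [0, 0, 0]],
  [[0, 0, 0], [0, 0, 0]],
  [[0, 0, 0], [0, 0, 0]],
  [[0, 0, 0], [0, 0, 0]],
])

```text
t: 16.25
ee_pos: [0.4556, -0.0098, 0.1719]
tcp_rot: [-2.365, -2.066, 0.002]
wrist_force: [-1.2, 2.1, 0.5]
finger_gap: 0.198
gripper_force: 39.8
```

```bash
python3 prof.py; python3 - <<'E'
from h import *
save("side","fin.png",(170,150,330,290),4)
E
```

```text
[76, 131, 170, 183, 191, 197, 194, 184, 166, 138, 123, 121, 122, 121, 116, 117, 139, 163, 172, 173, 172, 159, 131, 112, 100, 106, 152, 199, 216, 216, 214, 201, 171, 138, 126, 126]
[147, 134, 129, 124, 108, 88, 72, 52, 29, 16, 14, 13, 13, 13, 14, 13, 14, 14, 14, 13, 13, 14, 29, 66, 106, 128, 131, 128, 135, 150, 147, 121, 105, 111, 125, 137]
16.3 [ 0.45566059 -0.00985545  0.17187331] [-1.28261507  0.40553222 -0.03022963]
```

View pics/fin.png

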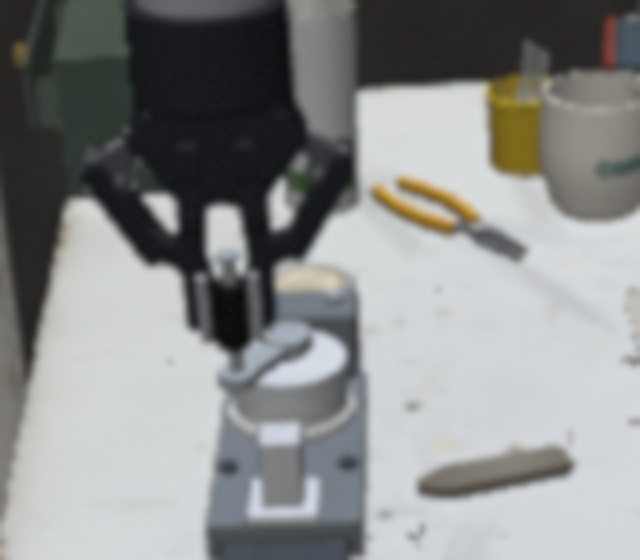

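The final crop shows the crank low at (265,350), with the sleeve gripped at (230,310) and the saddle at the stop. The hub edge has sunk about 8 px, roughly 18 mm, which is in range.

```bash
python3 -c "
from cell import ctrl; print(ctrl.close_job())"
```

```text
the job is handed in; nothing more can be done
None
```

I slid the saddle home, felt and saw the bolt drop, turned it forward one full turn (about 18 mm down by camera, in range), and handed the job in with the sleeve still gripped at about 40 N; the judge's result was not shown.

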